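# Stir the mixing beads and show the rod over the inspection tray

## Robot

A 6-joint arm with a two-finger parallel gripper is mounted at the origin on the work surface. World frame = base frame: x ahead of the robot, y to its left, z up, the work surface at z = 0. Lengths are in m, angles in rad, forces in N, time in s.
With the tool pointing down it reaches from about 0.375 to 0.9 m from the base axis. Payload 3.1 kg.
Tool frame: the origin (TCP) lies between the finger pads; the fingertips stand robot.tip_extent ahead of it and the grasp point (between the pads) lies 3 mm ahead of it (robot.tip_extent is the distance from the TCP to the fingertips, in m); z points along the fingers, x is the direction in which the jaws open and shut, and the axes are right-handed (so a half turn about z gives the same grasp; the last joint's range is limited). The gripper opens to 87 mm and grips with 3 to 60 N. Pads are 19 mm wide; open, the fingers measure 117 mm over their backs; the gripper's body (75 mm by 190 mm) begins 51 mm behind the grasp point.
Start: joints at [1.159, 0.527, 1.433, -0, 1.181, -0.178], TCP at [0.145, 0.608, 0.245] pointing down, gripper open.
Joint ranges: [-3.08, 3.08], [-0.75, 2.2], [0.22, 2.44], [-1.43, 4.57], [0, 2.65], [-2.85, 2.85]. Speed limits (rad/s): [2.79, 2.79, 3.14, 3.14, 3.14, 3.14].

## Interface

Orientations are given as a unit quaternion [x, y, z, w].
In Python, from rig import robot, cams gives the robot as it stands.
- The arm moves only by the tool carry_out, never from a script. Its argument "steps" is a list of rows, each a list of 3 entries, a list of its own where there are three numbers: the shift along the world's x, y, z in cm, then the turn about the world's z in degrees, then the closure, from 0 (fully open) to 1 (shut). In form: [[[dx, dy, dz], spin, fingers], ...]. A call has 1 to 10 rows; each row shifts and turns the pose as measured when the row begins; what a row does not reach is not made up. A row lasts 1/10 s, in which the tool goes at most 50 mm and 8.59 degrees, less where a joint would pass 70% of its speed; a pose out of reach is approached as far as the arm can. A call with a gripper value outside its range is refused whole. The fingers move at their own pace and stop on an object; "squeeze" is the grip in N (left out, the last holds). Time passes only in rows, so rows that do not move let the fingers close. It gives the time, the measured TCP pose, the force and the opening at its end, in the units of the state.
- robot.get_obs(): the state, without advancing time (a new reading comes with each control period).
- cams.camera(name): name is "side" or "top" or "wrist"; returns a dict with "pixels" (400x640x3 uint8, red, green, blue), "fx", "fy", "cx", "cy" (pixels), "k1" (the pictures are not rectified: a ray, as slopes to the right and down, at radius r is drawn at 1 + k1 r^2 times it, then the intrinsics apply), "eye" and "rotation" of the camera in the world. Camera axes: x right, y up, looking along -z (the intrinsics and any distortion apply to the point x, -y, -z); pixel columns grow to the right and rows downward; lengths in m; the calibration is good to about 2 mm. A picture is of the moment at which its call begins. There is no depth.
- robot.hand_in(): hands the job in, once; it reports no verdict.
The state is a dict: "time": time; "q": joint angles; "joint_velocities": joint speeds; "joint_torque": joint torques, N m; "position": TCP position; "tool_rot": TCP orientation; "ft_force": force on the tool from outside, world axes, zero at the start; "moment": the same for the moment, N m; "grip_width": finger opening in m.
Only numpy, scipy, OpenCV 4.12 (cv2) and the standard library are available. Lean on these libraries where they do the work, as an engineer would, in place of code of your own. Each camera call takes 0.05 s, during which the arm holds its last target. There are 200 camera calls.

## Task

Draw the orange-handled stirring rod out of its holder and, low in the beaker and well out from its middle, stir the beads round at least three full turns with its tip, so that they get moved about but all stay in the beaker. Then lift the rod out, bring its lower end over the inspection tray and hold it there for inspection: well raised (the lower end some 15 to 20 cm above the table), leaning over by about 50 degrees from upright with the handle still uppermost, still and touching nothing. Finish while holding the rod so - do not put it down or let go - and leave the bottles and the timer where they are.

Things in the scene. Friction and masses are not known exactly. Their poses are not given: they have to be found in the camera images.
- stirrer: Loose stirring rod, 190 mm long, 70 g: round steel rod 12 mm thick, its upper 60 mm an orange square handle 18 x 18 mm. Origin: centre of the lower end; z runs along the rod to the handle, x and y are square to the handle's flats. At first it stands in the holder, lower end 20 mm above the table, leaning 4 degrees at most, turned any way.
- stirrer_tip (a point): Centre of the rod's lower end (the tip that stirs); same frame as the stirring rod.
- stirrer_grip (a point): Point on the rod's axis 155 mm above its lower end, in the orange handle 35 mm below its top: a good place to grip. Same axes as the stirring rod.
- holder: Fixed grey block 90 x 90 x 70 mm tall with two round upright holes of 14 mm, 50 mm deep, 42 mm apart along its x axis. The rod stands in the one at x = -20 mm, the other is empty. Origin at the centre of its underside on the table, z up.
- beaker: Clear round beaker fixed on a grey plate 130 x 130 x 20 mm. Inner diameter 90 mm, wall 4 mm. Origin: centre of the plate's underside on the table, z up; inner floor at 25 mm, rim at 100 mm. Beads ring its floor, the middle free at first. Stir with the tip 5 to 12 mm above the floor on a circle of 20 to 28 mm radius; pushing beads takes a few newtons.
- tray: Fixed black inspection tray with a white floor, 170 x 170 mm, rim 20 mm high. Origin at the centre of its underside on the table, z up.
- bead0_center (a point): Centre of a loose yellow ball bead in the beaker, 18 mm diameter, 12 g.
- bead1_center (a point): Centre of a loose blue ball bead in the beaker, 18 mm diameter, 12 g.
- bead2_center (a point): Centre of a loose yellow ball bead in the beaker, 18 mm diameter, 12 g.
- bead3_center (a point): Centre of a loose blue ball bead in the beaker, 18 mm diameter, 12 g.
- bead4_center (a point): Centre of a loose yellow ball bead in the beaker, 18 mm diameter, 12 g.
- bead5_center (a point): Centre of a loose blue ball bead in the beaker, 18 mm diameter, 12 g.
- reagent: Bystander, loose: white reagent bottle, 56 mm diameter, 120 mm tall, blue cap. Origin at the centre of its underside. Not to be shifted.
- amber: Bystander, loose: amber bottle, 60 mm diameter, 130 mm tall, black cap. Origin at the centre of its underside. Not to be shifted.
- timer: Bystander, loose: flat white bench timer, 65 x 65 x 18 mm. Origin at the centre of its underside. Not to be shifted.
Things that resemble listed ones, but are neither listed nor needed, are in the scene too. Leave any blue look-alike of the beaker alone.

How it is judged:
On the way, in this order (a step that is already met when the one before it is completed fails the run):
1. the held rod is drawn out of the holder, its lower end above the block (contact force between the fingers and stirrer above 0.3 N and z of stirrer_tip in the frame of holder above 0.08 m), for 0.1 s.
2. the rod tip, low in the beaker, is stirring: it passes the beaker's +x side (contact force between the fingers and stirrer above 0.3 N and horizontal distance between stirrer_tip and beaker below 0.044 m and z of stirrer_tip in the frame of beaker below 0.05 m and x of stirrer_tip in the frame of beaker above 0.011 m and y of stirrer_tip in the frame of beaker between -0.011 and 0.011 m), for 0.03 s.
3. and then the -x side (contact force between the fingers and stirrer above 0.3 N and horizontal distance between stirrer_tip and beaker below 0.044 m and z of stirrer_tip in the frame of beaker below 0.05 m and x of stirrer_tip in the frame of beaker below -0.011 m and y of stirrer_tip in the frame of beaker between -0.011 and 0.011 m), for 0.03 s.
4. and then the +y side (contact force between the fingers and stirrer above 0.3 N and horizontal distance between stirrer_tip and beaker below 0.044 m and z of stirrer_tip in the frame of beaker below 0.05 m and y of stirrer_tip in the frame of beaker above 0.011 m and x of stirrer_tip in the frame of beaker between -0.011 and 0.011 m), for 0.03 s.
5. and then the -y side (any round stir of three turns, either way, does all this) (contact force between the fingers and stirrer above 0.3 N and horizontal distance between stirrer_tip and beaker below 0.044 m and z of stirrer_tip in the frame of beaker below 0.05 m and y of stirrer_tip in the frame of beaker below -0.011 m and x of stirrer_tip in the frame of beaker between -0.011 and 0.011 m), for 0.03 s.
At the end, for the whole second after the job is handed in: Rod held still in the fingers, lower end over 120 mm above the table and within 70 mm of the tray's centre from above, leaning 35-65 degrees, handle uppermost, touching nothing else; a bead on each half of the ring moved over 12 mm, all six in the beaker (contact force between the fingers and stirrer above 0.3 N and height (world z) of stirrer_tip above 0.12 m and angle between stirrer's own z axis and vertical between 0.610865 and 1.13446 rad and horizontal distance between stirrer_tip and tray below 0.07 m and linear speed of stirrer below 0.03 m/s and angular speed of stirrer below 0.2 rad/s and distance of any of bead0_center, bead1_center, bead2_center from where it was at the start of the episode above 0.012 m and distance of any of bead3_center, bead4_center, bead5_center from where it was at the start of the episode above 0.012 m and horizontal distance between each of bead0_center, bead1_center, bead2_center, bead3_center, bead4_center, bead5_center and beaker below 0.05 m and height (world z) of each of bead0_center, bead1_center, bead2_center, bead3_center, bead4_center, bead5_center below 0.1 m and contact force between stirrer and holder below 0.05 N and contact force between stirrer and beaker below 0.05 N and contact force between stirrer and tray below 0.05 N and contact force between stirrer and reagent below 0.05 N and contact force between stirrer and amber below 0.05 N); the arm keeps its last pose, push and grip.
It fails at once if a bead is thrown or lifted out of the beaker (horizontal distance between any of bead0_center, bead1_center, bead2_center, bead3_center, bead4_center, bead5_center and beaker above 0.055 m or height (world z) of any of bead0_center, bead1_center, bead2_center, bead3_center, bead4_center, bead5_center above 0.115 m).
It fails at once if a bystander is shifted by more than 30 mm (distance of any of reagent, amber, timer from where it was at the start of the episode above 0.03 m).
It also fails if it takes over 72 s, if anything falls off the work surface, if the arm or the gripper's body presses on something with over 40 N, if the wrist force passes 120 N, or if a joint passes its speed limit or range.

## Working session

There is one attempt and no reset: what is moved stays moved. The work goes in short steps, Python scripts to look and compute and a tool call to move; the robot and the scene stay as the last step left them, time stands still between calls to the robot, and variables do not carry over. Pictures are saved under pics/ and viewed, about 8 in all and at most 12, crops included, and the job is handed in when it is done.

Besides the shell and the picture viewer there is one more tool, called after "Emit:" as name([rows], argument=value, ...), one row to a line, values as JSON. carry_out: Moves the arm, as the interface text tells. Its arguments: {"type":"object","properties":{"steps":{"type":"array"},"squeeze":{"type":"number"}},"required":["steps"]}

```bash
mkdir -p pics; ls; cat > h.py <<'E'
from rig import robot, cams
import numpy as np, cv2
def ray(c,u,v):
    x=(u-c["cx"])/c["fx"]; y=(v-c["cy"])/c["fy"]
    p=cv2.undistortPoints(np.array([[[x,y]]],float),np.eye(3),np.array([c["k1"],0,0,0.]))[0,0]
    d=np.array(c["rotation"]).reshape(3,3)@np.array([p[0],-p[1],-1.]); return np.array(c["eye"]),d
def onz(c,u,v,z):
    e,d=ray(c,u,v); return e+d*(z-e[2])/d[2]
def proj(c,P):
    p=np.array(c["rotation"]).reshape(3,3).T@(np.array(P)-np.array(c["eye"])); x,y=p[0]/-p[2],-p[1]/-p[2]
    s=1+c["k1"]*(x*x+y*y); return c["cx"]+c["fx"]*x*s, c["cy"]+c["fy"]*y*s
def cross(r1,r2):
    (a,d),(b,e)=r1,r2; s=np.linalg.lstsq(np.c_[d,-e],b-a,rcond=None)[0]
    p,q=a+d*s[0],b+e*s[1]; return (p+q)/2,np.linalg.norm(p-q)
def save(n,img): cv2.imwrite(f"pics/{n}.png",img[...,::-1])
E
python3 - <<'E'
from h import *
im=[]
for n in("top","side","wrist"):
    c=cams.camera(n); np.save(f"{n}0.npy",c,allow_pickle=True); im.append(c["pixels"]); print(n,c["eye"],np.round(c["rotation"],2).tolist(),c["fx"],c["k1"])
save("top0",im[0]);save("side0",im[1]);save("wrist0",im[2]); print(robot.get_obs(),robot.tip_extent)
E
```

```text
pics
top [ 0.4131615  -0.06605679  1.35586302] [-0.02, 0.01, 0.71, -0.7] 457.7776982316243 -0.03585533339533177
side [-0.08776065 -0.69495074  0.88710174] [0.38, -0.14, -0.34, 0.85] 383.5564849106661 -0.05463725353828575
wrist [0.07314213 0.6250977  0.3834219 ] [-0.11, -0.08, 0.61, 0.78] 329.5571121946728 -0.07041166474058395
{'time': 0.15, 'q': array([ 1.15848030e+00,  5.28251727e-01,  1.43357200e+00,  1.89374535e-05,
        1.18138833e+00, -1.78524660e-01]), 'joint_velocities': array([ 0.00157248, -0.00208682, -0.00375295, -0.00092548,  0.00069737,
        0.00016146]), 'joint_torque': array([ 8.26829128e-04, -4.40430415e+01, -1.76843405e+01,  6.33098977e-02,
        5.52076672e-02, -1.00149834e-04]), 'position': array([0.14456903, 0.60753372, 0.2438084 ]), 'tool_rot': array([ 7.84752702e-01,  6.19808471e-01, -7.18554679e-04,  3.73323449e-04]), 'ft_force': array([ 0.43122668, -0.67396385, -0.05227516]), 'moment': array([-0.00512885, -0.00988145,  0.02845449]), 'grip_width': 0.08687699610687956} 0.022
```

View pics/top0.png

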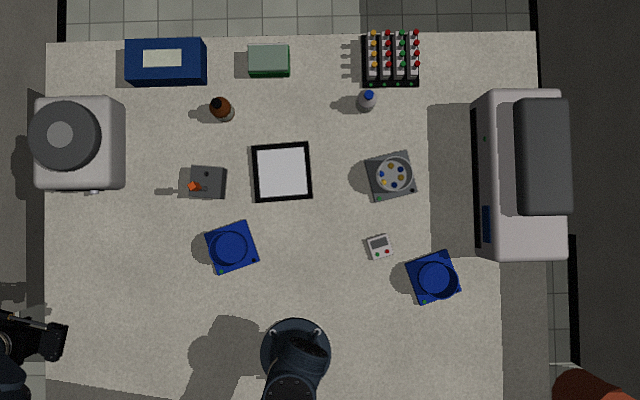

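View pics/side0.png

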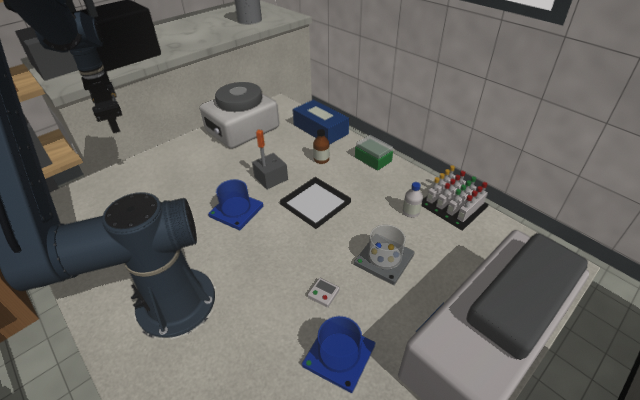

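```bash
cat > fix.py <<'E'
s=open('h.py').read()
s=s.replace('np.array(c["rotation"]).reshape(3,3)','Rotation.from_quat(c["rotation"]).as_matrix()').replace('import numpy','from scipy.spatial.transform import Rotation\nimport numpy',1)
s+='''
def big(m,k=1):
    n,l,st,ce=cv2.connectedComponentsWithStats(m.astype(np.uint8)); o=np.argsort(-st[1:,4])[:k]+1
    return [np.argwhere(l==i)[:,::-1] for i in o]
def orange(c):
    h=cv2.cvtColor(c["pixels"],cv2.COLOR_RGB2HSV); return (h[...,0]<14)&(h[...,1]>170)&(h[...,2]>110)
'''
open('h.py','w').write(s)
E
python3 fix.py; python3 - <<'E'
from h import *
T=np.load("top0.npy",allow_pickle=True).item();S=np.load("side0.npy",allow_pickle=True).item()
print("base",proj(T,[0,0,0]),proj(S,[0,0,0]))
def roi(m,x0,x1,y0,y1):
    o=np.zeros_like(m);o[y0:y1,x0:x1]=m[y0:y1,x0:x1];return o
for c,r,n in((T,(150,235,150,215),'T'),(S,(240,290,110,170),'S')):
    p=big(roi(orange(c),*r))[0]; m=p.mean(0); d=p-m; w,v=np.linalg.eigh(d.T@d); a=v[:,1]; t=d@a
    print(n,len(p),m,a,m+a*t.min(),m+a*t.max()); 
    if n=='T': pt=m
    else: ps=m
print("handle centre",cross(ray(T,*pt),ray(S,*ps)))
# tray floor
g=cv2.cvtColor(T["pixels"],cv2.COLOR_RGB2GRAY)
p=big(roi(g>170,245,320,135,210))[0]; b=cv2.minAreaRect(p.astype(np.float32)); print("tray",onz(T,*b[0],.005),b)
# plate corners of beaker, holder top
for n,(u,v),z in(("holeEmpty",(207,174),.07),("plate",(390.5,176),.02),("green",(378,198),.02),("black",(413,185),.02),("reag",(367,97),.12),("amb",(219,104),.13),("timer",(379,247),.018)): print(n,onz(T,u,v,z).round(3))
A=cv2.resize(T["pixels"][130:220,345:435],None,fx=6,fy=6,interpolation=2)
B=cv2.resize(T["pixels"][145:235,160:250],None,fx=6,fy=6,interpolation=2)
save("crop1",np.hstack([A,B])[:, :1080]) if 0 else save("crop1",cv2.resize(np.hstack([A,B]),(800,400)))
E
```

```text
base (np.float64(295.88793287090385), np.float64(353.1074351103216)) (np.float64(175.72200748656053), np.float64(301.7254494983786))
T 44 [191.43181818 185.47727273] [-0.89187189  0.4522881 ] [194.46260029 183.9402956 ] [188.47983833 186.97428747]
S 90 [260.05555556 138.01111111] [0.15775003 0.98747908] [258.75647325 129.87915321] [261.34841119 146.10409148]
handle centre (array([0.48909801, 0.25234403, 0.17713885]), np.float64(0.0019306362756378605))
tray [0.53333031 0.03069195 0.005     ] ((281.6971740722656, 171.96421813964844), (45.574398040771484, 45.654144287109375), 85.42607879638672)
holeEmpty [0.527 0.237 0.07 ]
plate [ 0.513 -0.288  0.02 ]
green [ 0.45 -0.25  0.02]
black [ 0.485 -0.354  0.02 ]
reag [ 0.723 -0.214  0.12 ]
amb [0.711 0.189 0.13 ]
timer [ 0.307 -0.249  0.018]
```

View pics/crop1.png

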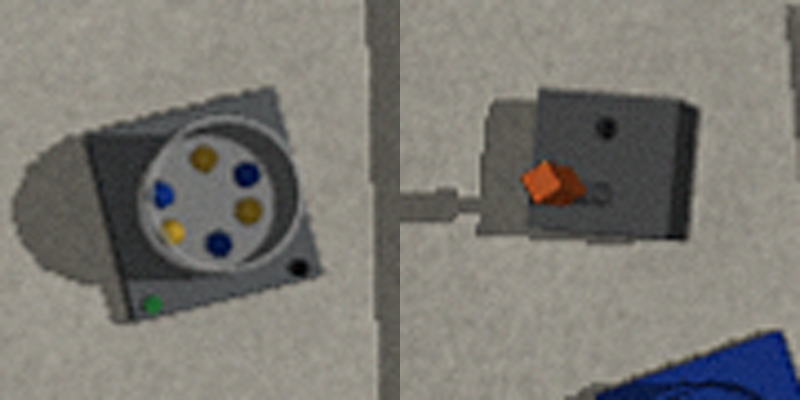

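Pixels: several beaker-like things – blue at top (232,246) and (433,277), and the clear one on a grey plate at (392,175). The clear one holds yellow and blue beads, so it is the one meant; the crop confirms this. The only orange handle is at (191,185), and its flats lie about 45° to the axes. The tray is at (282,172). I'll move above the handle.

Emit:
carry_out([
  [[3.4, -3.5, 0.6], -3.1, 0.3],
  [[3.4, -3.5, 0.6], -3.1, 0.3],
  [[3.4, -3.5, 0.6], -3.1, 0.3],
  [[3.4, -3.5, 0.6], -3.1, 0.3],
  [[3.4, -3.5, 0.6], -3.1, 0.3],
  [[3.4, -3.5, 0.4], -3.1, 0.3],
  [[3.4, -3.5, 0.4], -3.1, 0.3],
  [[3.4, -3.5, 0.2], -3.1, 0.3],
  [[3.4, -3.5, 0], -3.1, 0.3],
  [[0, 0, 0], 0, 0.3],
], squeeze=50)

```text
time: 1.15
position: [0.4559, 0.2824, 0.2826]
tool_rot: [0.914, 0.406, 0.0, 0.001]
ft_force: [-0.3, 0.1, -0.0]
grip_width: 0.0608
```

```bash
python3 - <<'E'
from h import *
c=cams.camera("wrist"); np.save("w1.npy",c,allow_pickle=True)
save("w1",c["pixels"]); print(c["eye"])
T=np.load("top0.npy",allow_pickle=True).item()
for p in([.489,.252,.21],[.489,.252,.15],robot.get_obs()["position"]): print(proj(c,p))
print("rodhole",onz(T,205,188.9,.07),"empty",onz(T,206.6,173.6,.07),"rim",onz(T,394.3,173.4,.1))
E
```

```text
[0.4012095  0.33207399 0.42220671]
(np.float64(323.0741167441137), np.float64(283.3416745264176))
(np.float64(323.192003086756), np.float64(249.80571121899936))
(np.float64(322.442573532698), np.float64(269.4933649214216))
rodhole [0.48460958 0.24351584 0.07      ] empty [0.52778612 0.23846421 0.07      ] rim [ 0.51401934 -0.28581705  0.1       ]
```

View pics/w1.png

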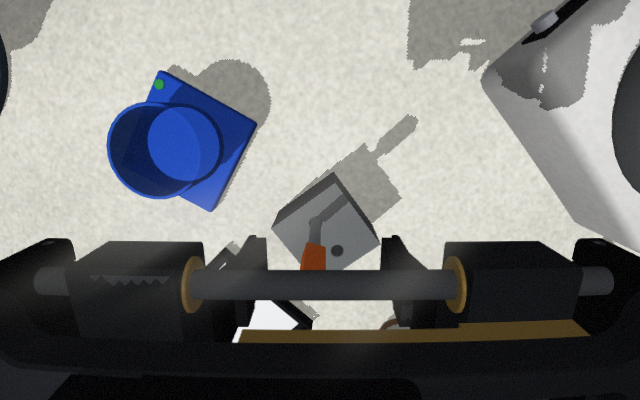

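```bash
python3 - <<'E'
from h import *
c=np.load("w1.npy",allow_pickle=True).item();S=np.load("side0.npy",allow_pickle=True).item()
m=orange(c); m[:, :290]=0; m[:,345:]=0; p=big(m)[0]
for v in range(p[:,1].min(),p[:,1].max()+1,3):
    u=p[p[:,1]==v,0]; print(v,u.min(),u.max())
v0=p[:,1].min()
u=p[p[:,1]<=v0+4,0].mean()
for vs in(145.5,146.5): print(cross(ray(c,u,v0),ray(S,261.4,vs)))
print(cross(ray(c,p[p[:,1]==258,0].mean(),258),ray(S,260.06,138)))
print(ray(c,330,258)[1]-ray(c,310,258)[1])
E
```

```text
242 308 308
245 306 316
248 305 322
251 304 319
254 303 315
257 302 316
260 301 310
263 301 308
266 301 307
269 300 302
(array([0.48114563, 0.24598501, 0.1501906 ]), np.float64(0.011634996574990336))
(array([0.48114958, 0.24534633, 0.14697172]), np.float64(0.00986265434683248))
(array([0.48173429, 0.24627732, 0.18041646]), np.float64(0.009145064892557528))
[ 4.08137142e-02  4.50795674e-02 -4.84744566e-05]
```

```bash
python3 - <<'E'
from h import *
c=np.load("w1.npy",allow_pickle=True).item();S=np.load("side0.npy",allow_pickle=True).item();T=np.load("top0.npy",allow_pickle=True).item()
print("top face",onz(T,192.2,185.7,.209))
def om(c):
    h=cv2.cvtColor(c["pixels"],cv2.COLOR_RGB2HSV); return ((h[...,0]<16)&(h[...,1]>150)&(h[...,2]>60))
m=om(c); m[:, :290]=0; m[:,345:]=0; p=big(m)[0]
for v in(246,252,258,264,268):
    u=p[p[:,1]==v,0]; print(v,u.min(),u.max())
for P in([.485,.246,.15],[.4855,.247,.175],[.486,.248,.2]): print(proj(c,P))
m=om(S); m[:,:240]=0; m[:,290:]=0; m[:110]=0; m[170:]=0; p=big(m)[0]; print(len(p))
for v in(130,134,138,142,146,148):
    u=p[p[:,1]==v,0]; print(v,u.mean() if len(u) else 0)
for P in([.485,.246,.15],[.4855,.247,.175],[.486,.248,.21]): print(proj(S,P))
E
```

```text
top face [0.4856824  0.24236163 0.209     ]
246 305 323
252 303 324
258 302 324
264 301 324
268 300 325
(np.float64(315.2202899561722), np.float64(250.89830784415025))
(np.float64(315.7816851645122), np.float64(262.9071431955598))
(np.float64(316.4538662941172), np.float64(277.22968493353596))
96
130 259.0
134 259.5
138 260.5
142 260.5
146 260.5
148 0
(np.float64(260.85327087797), np.float64(145.97951966079373))
(np.float64(259.9043716445922), np.float64(139.59911331601006))
(np.float64(258.561593386616), np.float64(130.47484292747836))
```

Emit:
carry_out([
  [[2.9, -3.7, 0], 0, 0.3],
  [[0, 0, 0], 0, 0.3],
  [[0, 0, -3.5], 0, 0.3],
  [[0, 0, -3.5], 0, 0.3],
  [[0, 0, -3.2], 0, 0.3],
  [[0, 0, 0], 0, 0.3],
])

```text
time: 1.8
position: [0.4781, 0.2519, 0.1783]
tool_rot: [0.912, 0.41, -0.001, -0.002]
ft_force: [-0.9, 0.7, 0.6]
grip_width: 0.0607
```

Emit:
carry_out([
  [[0.6, -0.7, 0], 0, 0.3],
  [[0, 0, 0], 0, 0.3],
  [[0, 0, 0], 0, 1],
  [[0, 0, 0], 0, 1],
  [[0, 0, 0], 0, 1],
  [[0, 0, 0], 0, 1],
  [[0, 0, 0], 0, 1],
  [[0, 0, 0], 0, 1],
  [[0, 0, 0], 0, 1],
], squeeze=50)

```text
time: 2.7
position: [0.485, 0.2465, 0.1848]
tool_rot: [0.911, 0.412, 0.002, -0.001]
ft_force: [-3.0, -1.9, 1.7]
grip_width: 0.0205
```

```bash
python3 - <<'E'
from h import *
c=cams.camera("side"); a=c["pixels"][80:200,200:360]; b=cams.camera("wrist")["pixels"][150:330,220:460]
save("s2",np.hstack([cv2.resize(a,(400,300),interpolation=2),cv2.resize(b,(400,300),interpolation=2)]))
E
```

```text
(no output)
```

View pics/s2.png

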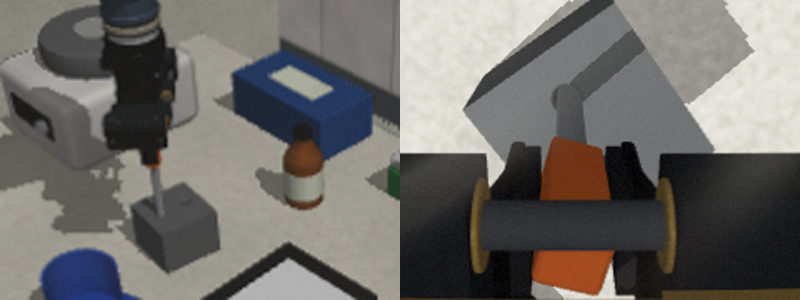

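The jaws hold the handle with the rod leaning a few degrees; the steel shaft shows at (155,190) in the left panel. I'll lift it out and check again.

Emit:
carry_out([
  [[0, 0, 1.5], 0, 1],
  [[0, 0, 1.5], 0, 1],
  [[0, 0, 2], 0, 1],
  [[0, 0, 2], 0, 1],
  [[0, 0, 2], 0, 1],
  [[0, 0, 2], 0, 1],
  [[0, 0, 2], 0, 1],
  [[0, 0, 0], 0, 1],
  [[0, 0, 0], 0, 1],
], squeeze=50)

```text
time: 3.7
position: [0.4868, 0.2502, 0.3158]
tool_rot: [0.912, 0.411, 0.006, -0.005]
ft_force: [0.4, -0.4, -0.8]
grip_width: 0.0204
```

```bash
python3 - <<'E'
from h import *
o=robot.get_obs(); print(o["position"],o["grip_width"],o["ft_force"],o["tool_rot"])
c=cams.camera("side"); np.save("s3.npy",c,allow_pickle=True); a=c["pixels"][60:180,200:360]; w=cams.camera("wrist"); np.save("w3.npy",w,allow_pickle=True); b=w["pixels"][150:330,220:460]
save("s3",np.hstack([cv2.resize(a,(400,300),interpolation=2),cv2.resize(b,(400,300),interpolation=2)]))
E
```

```text
[0.48677307 0.25015076 0.31575792] 0.02039240596672401 [ 0.41010442 -0.36147839 -0.8180474 ] [ 0.91174851  0.41066632  0.00642735 -0.00514928]
```

View pics/s3.png

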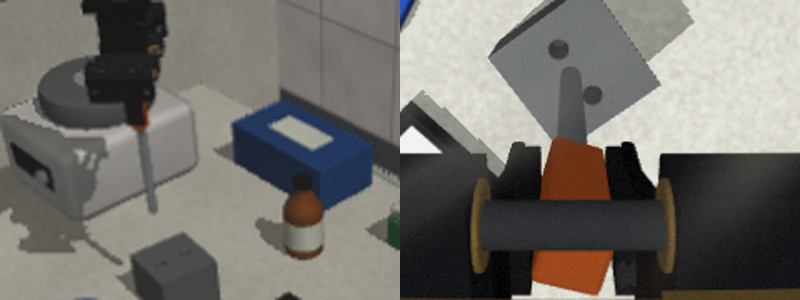

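```bash
python3 - <<'E'
from h import *
S=np.load("s3.npy",allow_pickle=True).item();w=np.load("w3.npy",allow_pickle=True).item()
# tip end-cap: lower edge seen by side; wrist upper end of shaft
tip,e=cross(ray(S,261.4,143),ray(w,322,194)); p=np.array(robot.get_obs()["position"])
R=Rotation.from_quat(robot.get_obs()["tool_rot"]).as_matrix()
print(tip,e); r=R.T@(tip-p); print("tool frame",r,np.linalg.norm(r), np.degrees(np.arctan2(r[:2],r[2])))
print(R)
E
```

```text
[0.48919116 0.25064033 0.1568529 ] 0.004329494024714266
tool frame [-1.40613738e-04  2.27568874e-03  1.58489397e-01] 0.15850579650953198 [-0.05083351  0.82263169]
[[ 0.66258811  0.74895686  0.00637264]
 [ 0.74883854 -0.66260314  0.01406827]
 [ 0.01475906 -0.00454939 -0.99988073]]
```

The rod is out and nearly upright, with its tip 158 mm below the TCP. I'll move to the beaker at about (0.514, -0.287), spinning on the way so the jaws end up along y.

Emit:
carry_out([
  [[0.2, -3, 0], 2, 1],
  [[0.2, -4.5, 0], 4.5, 1],
  [[0.2, -4.8, 0], 4.5, 1],
  [[0.2, -4.8, 0], 4.5, 1],
  [[0.2, -4.8, 0], 4.5, 1],
  [[0.2, -4.8, 0], 4.5, 1],
  [[0.2, -4.8, 0], 4.5, 1],
  [[0.2, -4.8, 0], 4.5, 1],
  [[0.2, -4.5, 0], 4.5, 1],
  [[0.2, -4, 0], 3, 1],
])

```text
time: 4.8
position: [0.5001, -0.2075, 0.302]
tool_rot: [0.696, 0.718, -0.002, -0.015]
ft_force: [0.3, -0.2, -1.3]
grip_width: 0.0201
```

Emit:
carry_out([
  [[0.4, -3, 0.5], 0, 1],
  [[0.4, -3, 0.2], 0, 1],
  [[0.3, -1.5, 0], 0, 1],
  [[0, 0, 0], 0, 1],
  [[0, 0, 0], 0, 1],
])

```text
time: 5.3
position: [0.5089, -0.2893, 0.3014]
tool_rot: [0.699, 0.715, -0.002, -0.02]
ft_force: [-0.7, -0.2, -1.2]
grip_width: 0.0202
```

```bash
python3 - <<'E'
from h import *
o=robot.get_obs(); print(o["position"],o["grip_width"],o["ft_force"])
c=cams.camera("side"); np.save("s4.npy",c,allow_pickle=True); a=c["pixels"][165:285,310:470]; w=cams.camera("wrist"); np.save("w4.npy",w,allow_pickle=True); b=w["pixels"][80:260,200:440]
save("s4",np.hstack([cv2.resize(a,(400,300),interpolation=2),cv2.resize(b,(400,300),interpolation=2)]))
E
```

```text
[ 0.50893445 -0.2893488   0.30138427] 0.020235272063273798 [-0.6902949  -0.17507019 -1.2187109 ]
```

View pics/s4.png

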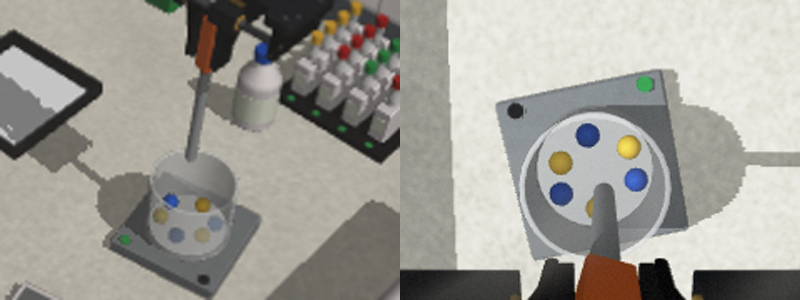

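```bash
python3 - <<'E'
from h import *
S=np.load("s4.npy",allow_pickle=True).item();w=np.load("w4.npy",allow_pickle=True).item()
tip,e=cross(ray(S,386,227),ray(w,321.2,193)); o=robot.get_obs(); p=o["position"]
print("tip",tip,e,"TCP-tip",p-tip)
print("rim wrist",onz(w,200+.6*195,80+.6*186,.1)); 
f=[onz(w,200+.6*(x-400),80+.6*y,.034)[:2] for x,y in((587,136),(628,148),(637,180),(561,163),(562,194))]
print("beads",np.round(f,3)); A=np.c_[2*np.array(f),np.ones(5)]; print("bead circle",np.linalg.lstsq(A,(np.array(f)**2).sum(1),rcond=None)[0][:2])
print("plate",[onz(w,200+.6*(x-400),80+.6*y,.02).round(3) for x,y in((516,111),(645,85))])
print("rim side",onz(S,310+.4*194,165+.4*180,.1))
E
```

```text
tip [ 0.503252   -0.28762164  0.14636952] 0.0023628960561239377 TCP-tip [ 0.00578183 -0.00111861  0.15542276]
rim wrist [ 0.5107688  -0.29010961  0.1       ]
beads [[ 0.487 -0.296]
 [ 0.495 -0.265]
 [ 0.519 -0.258]
 [ 0.507 -0.315]
 [ 0.531 -0.314]]
bead circle [ 0.51599012 -0.28729084]
plate [array([ 0.47, -0.35,  0.02]), array([ 0.449, -0.253,  0.02 ])]
rim side [ 0.51538575 -0.29054169  0.1       ]
```

Emit:
carry_out([
  [[1.1, 0.1, 0], 0, 1],
  [[0, 0, 0], 0, 1],
  [[0, 0, -2], 0, 1],
  [[0, 0, -2], 0, 1],
  [[0, 0, -2], 0, 1],
  [[0, 0, 0], 0, 1],
])

```text
time: 6.0
position: [0.5233, -0.2811, 0.2427]
tool_rot: [0.695, 0.719, -0.001, -0.018]
ft_force: [-0.8, 0.1, -1.1]
grip_width: 0.0204
```

Emit:
carry_out([
  [[-0.3, -0.7, 0], 0, 1],
  [[0, 0, -1.8], 0, 1],
  [[0, 0, -1.8], 0, 1],
  [[0, 0, -1.0], 0, 1],
  [[0, 0, 0], 0, 1],
])

```text
time: 6.5
position: [0.5233, -0.2907, 0.2017]
tool_rot: [0.694, 0.72, -0.001, -0.012]
ft_force: [0.8, 1.2, -0.7]
grip_width: 0.0205
```

Emit:
carry_out([
  [[-0.4, 0.2, -1.0], 0, 1],
  [[0, 0, -0.2], 0, 1],
  [[0.8, 0, 0], 0, 1],
  [[0.8, 0, 0], 0, 1],
  [[0.6, 0, 0], 0, 1],
  [[0, 0, 0], 0, 1],
])

```text
time: 7.1
position: [0.5404, -0.2899, 0.1914]
tool_rot: [0.693, 0.721, -0.004, -0.014]
ft_force: [-2.2, -0.9, -0.5]
grip_width: 0.0175
```

Emit:
carry_out([
  [[-0.1, 0.8, -0.2], 0, 1],
  [[-0.3, 0.7, 0], 0, 1],
  [[-0.5, 0.6, 0], 0, 1],
  [[-0.7, 0.4, 0], 0, 1],
  [[-0.8, 0.1, 0], 0, 1],
  [[-0.8, -0.1, 0], 0, 1],
  [[-0.7, -0.4, 0], 0, 1],
  [[-0.5, -0.6, 0], 0, 1],
  [[-0.3, -0.7, 0], 0, 1],
  [[-0.1, -0.8, 0], 0, 1],
])

```text
time: 8.1
position: [0.4932, -0.2925, 0.1925]
tool_rot: [0.693, 0.721, -0.003, -0.006]
ft_force: [0.3, 0.4, -0.5]
grip_width: 0.0178
```

Emit:
carry_out([
  [[0.1, -0.7, -0.3], 0, 1],
  [[0.3, -0.7, 0], 0, 1],
  [[0.5, -0.5, 0], 0, 1],
  [[0.7, -0.4, 0], 0, 1],
  [[0.7, -0.1, 0], 0, 1],
  [[0.7, 0.1, 0], 0, 1],
  [[0.7, 0.4, 0], 0, 1],
  [[0.5, 0.6, 0], 0, 1],
  [[0.3, 0.7, 0], 0, 1],
  [[0.1, 0.9, 0], 0, 1],
])

```text
time: 9.1
position: [0.5412, -0.2893, 0.191]
tool_rot: [0.695, 0.719, -0.002, -0.01]
ft_force: [-5.1, -4.7, 3.0]
grip_width: 0.0177
```

```bash
python3 - <<'E'
from h import *
o=robot.get_obs(); print(o["position"],o["tool_rot"],o["ft_force"])
c=cams.camera("side"); np.save("s5.npy",c,allow_pickle=True); a=c["pixels"][165:285,310:470]; w=cams.camera("wrist"); np.save("w5.npy",w,allow_pickle=True); b=w["pixels"][130:310,200:440]
save("s5",np.hstack([cv2.resize(a,(400,300),interpolation=2),cv2.resize(b,(400,300),interpolation=2)]))
E
```

```text
[ 0.54117428 -0.28930906  0.1910438 ] [ 0.69490897  0.71902286 -0.00152572 -0.01026267] [-5.103221   -4.70454993  2.99921935]
```

View pics/s5.png

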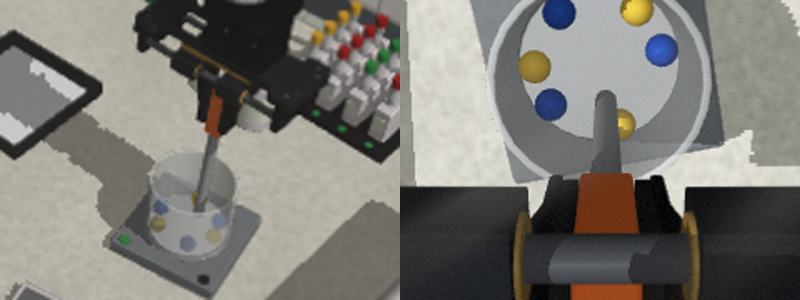

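```bash
python3 - <<'E'
from h import *
S=np.load("s5.npy",allow_pickle=True).item();w=np.load("w5.npy",allow_pickle=True).item()
for z in(.035,.045): print(z,onz(w,323,189.5,z),onz(S,390,246,z))
print(cross(ray(w,323,189.5),ray(S,390,246)))
f=[onz(w,200+.6*(x-400),130+.6*y,.034)[:2] for x,y in((559,12),(638,10),(661,50),(534,67),(551,104),(625,126))]
print("beads",np.round(f,3)); A=np.c_[2*np.array(f),np.ones(6)]; print("bead circle",np.linalg.lstsq(A,(np.array(f)**2).sum(1),rcond=None)[0][:2])
E
```

```text
0.035 [ 0.53249458 -0.28595913  0.035     ] [ 0.54325676 -0.28467465  0.035     ]
0.045 [ 0.53037589 -0.28615585  0.045     ] [ 0.53585133 -0.28948952  0.045     ]
(array([ 0.53197116, -0.28845827,  0.04719096]), np.float64(0.006065964771829001))
beads [[ 0.486 -0.312]
 [ 0.483 -0.27 ]
 [ 0.504 -0.256]
 [ 0.516 -0.325]
 [ 0.536 -0.316]
 [ 0.548 -0.274]]
bead circle [ 0.51407868 -0.28943335]
```

Emit:
carry_out([
  [[0.6, 0.4, -0.5], 0, 1],
  [[-0.1, 0.9, 0], 0, 1],
  [[-0.3, 0.8, 0], 0, 1],
  [[-0.6, 0.6, 0], 0, 1],
  [[-0.8, 0.3, 0], 0, 1],
  [[-0.8, 0, 0], 0, 1],
  [[-0.8, -0.3, 0], 0, 1],
  [[-0.7, -0.5, 0], 0, 1],
  [[-0.5, -0.8, 0], 0, 1],
  [[-0.3, -0.8, 0], 0, 1],
], squeeze=60)

```text
time: 10.2
position: [0.5007, -0.2847, 0.1918]
tool_rot: [0.695, 0.719, 0.002, 0.0]
ft_force: [-0.4, 0.4, -1.0]
grip_width: 0.0179
```

Emit:
carry_out([
  [[-0.6, -0.5, -0.3], 0, 1],
  [[0, -0.8, -0.2], 0, 1],
  [[0.3, -0.8, 0], 0, 1],
  [[0.6, -0.6, 0], 0, 1],
  [[0.8, -0.3, 0], 0, 1],
  [[0.8, 0, 0], 0, 1],
  [[0.8, 0.3, 0], 0, 1],
  [[0.7, 0.5, 0], 0, 1],
  [[0.5, 0.7, 0], 0, 1],
  [[0.3, 0.8, 0], 0, 1],
])

```text
time: 11.2
position: [0.5332, -0.2906, 0.1901]
tool_rot: [0.698, 0.716, 0.0, -0.016]
ft_force: [-0.6, -1.5, 3.0]
grip_width: 0.0173
```

```bash
python3 - <<'E'
from h import *
o=robot.get_obs(); print(o["position"],o["tool_rot"],o["ft_force"])
c=cams.camera("side"); np.save("s6.npy",c,allow_pickle=True); a=c["pixels"][165:285,310:470]; w=cams.camera("wrist"); np.save("w6.npy",w,allow_pickle=True); b=w["pixels"][130:310,200:440]
save("s6",np.hstack([cv2.resize(a,(400,300),interpolation=2),cv2.resize(b,(400,300),interpolation=2)]))
E
```

```text
[ 0.53324435 -0.29061489  0.19009495] [ 6.97685804e-01  7.16227248e-01  3.54239953e-04 -1.59035489e-02] [-0.56729445 -1.54847122  2.97237696]
```

View pics/s6.png

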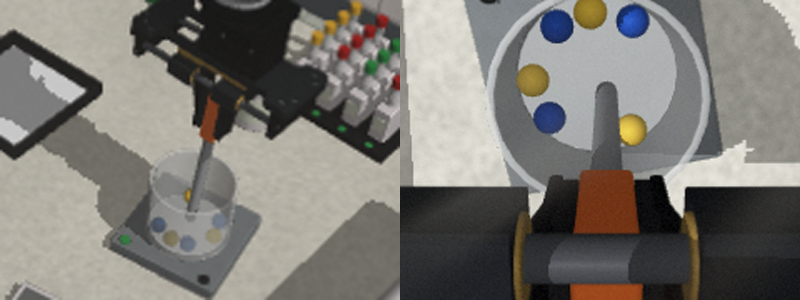

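Emit:
carry_out([
  [[1.0, 0, -0.3], 0, 1],
  [[0.8, 0.3, 0], 0, 1],
  [[0, 0.9, 0], 0, 1],
  [[-0.4, 0.9, 0], 0, 1],
  [[-0.7, 0.6, -0.1], 0, 1],
  [[-0.9, 0.3, 0], 0, 1],
  [[-0.9, 0, -0.1], 0, 1],
  [[-0.9, -0.3, 0], 0, 1],
  [[-0.8, -0.6, -0.1], 0, 1],
  [[-0.6, -0.7, 0], 0, 1],
])

```text
time: 12.3
position: [0.5055, -0.2738, 0.1898]
tool_rot: [0.698, 0.716, 0.007, -0.006]
ft_force: [8.0, 1.7, -0.7]
grip_width: 0.0178
```

Emit:
carry_out([
  [[-0.8, -0.6, -0.2], 0, 1],
  [[-0.5, -0.9, 0], 0, 1],
  [[0, -0.9, 0], 0, 1],
  [[0.3, -0.9, 0], 0, 1],
  [[0.6, -0.6, 0], 0, 1],
  [[0.9, -0.3, 0], 0, 1],
  [[0.9, 0, 0], 0, 1],
  [[0.9, 0.2, 0], 0, 1],
  [[0.9, 0.5, 0], 0, 1],
  [[0.7, 0.6, 0], 0, 1],
])

```text
time: 13.3
position: [0.5261, -0.2946, 0.1887]
tool_rot: [0.699, 0.714, 0.004, -0.034]
ft_force: [-2.1, -2.3, 4.6]
grip_width: 0.0181
```

Emit:
carry_out([
  [[0.9, 0.1, -0.1], 0, 1],
  [[0.9, 0.1, 0], 0, 1],
  [[0.9, 0.2, 0], 0, 1],
  [[0.7, 0.4, 0], 0, 1],
  [[0, 0.9, 0], 0, 1],
  [[-0.3, 0.9, 0], 0, 1],
  [[-0.6, 0.7, 0], 0, 1],
  [[-0.8, 0.4, 0], 0, 1],
  [[-0.9, 0, 0], 0, 1],
  [[-0.9, -0.1, 0], 0, 1],
])

```text
time: 14.3
position: [0.5142, -0.265, 0.1885]
tool_rot: [0.697, 0.715, -0.009, -0.04]
ft_force: [8.6, -3.9, -0.0]
grip_width: 0.0176
```

```bash
python3 - <<'E'
from h import *
o=robot.get_obs(); print(o["position"],o["tool_rot"],o["ft_force"])
c=cams.camera("side"); np.save("s7.npy",c,allow_pickle=True); a=c["pixels"][165:285,310:470]; w=cams.camera("wrist"); np.save("w7.npy",w,allow_pickle=True); b=w["pixels"][130:310,200:440]
save("s7",np.hstack([cv2.resize(a,(400,300),interpolation=2),cv2.resize(b,(400,300),interpolation=2)]))
w=np.load("w6.npy",allow_pickle=True).item();print("prev tip",onz(w,323,183.5,.035))
E
```

```text
[ 0.51423692 -0.26497847  0.18852839] [ 0.69744655  0.71548794 -0.00860259 -0.0396398 ] [ 8.60968327e+00 -3.87153789e+00 -7.38935693e-03]
prev tip [ 0.51976199 -0.28549057  0.035     ]
```

View pics/s7.png

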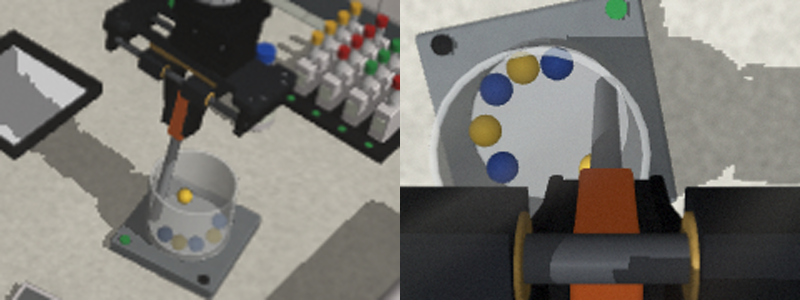

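```bash
python3 - <<'E'
from h import *
S=np.load("s7.npy",allow_pickle=True).item();w=np.load("w7.npy",allow_pickle=True).item()
b=(310+.4*185,165+.4*196); 
for z in(.034,.052): print("bead",onz(S,*b,z),onz(w,200+.6*192,130+.6*160,z))
print("tip",onz(w,200+.6*206,130+.6*80,.035), cross(ray(w,200+.6*206,130+.6*81),ray(S,310+.4*161,165+.4*197)))
f=[onz(w,200+.6*(x-400),130+.6*y,.034)[:2] for x,y in((557,64),(522,68),(497,89),(485,130),(502,166))]
print("beads",np.round(f,3))
E
```

```text
bead [ 0.53900877 -0.2656184   0.034     ] [ 0.53193886 -0.26568672  0.034     ]
bead [ 0.52578426 -0.27467709  0.052     ] [ 0.5269742  -0.26612658  0.052     ]
tip [ 0.48639858 -0.25886778  0.035     ] (array([ 0.48524427, -0.26471379,  0.07468892]), np.float64(0.010306977921675866))
beads [[ 0.478 -0.286]
 [ 0.481 -0.305]
 [ 0.492 -0.318]
 [ 0.515 -0.325]
 [ 0.536 -0.316]]
```

Emit:
carry_out([
  [[0.4, -1.0, 0], 0, 1],
  [[0.1, -1.0, 0], 0, 1],
  [[0.0, -0.9, 0], 0, 1],
  [[0.3, -0.9, 0], 0, 1],
  [[0.5, -0.8, 0], 0, 1],
  [[0.8, -0.5, 0], 0, 1],
  [[0.9, -0.2, 0], 0, 1],
  [[0.9, 0.1, 0], 0, 1],
  [[0.8, 0.4, 0], 0, 1],
  [[0.6, 0.7, 0], 0, 1],
])

```text
time: 15.4
position: [0.5372, -0.2956, 0.1857]
tool_rot: [0.697, 0.711, -0.016, -0.086]
ft_force: [-1.1, -2.8, 5.5]
grip_width: 0.0177
```

```bash
python3 - <<'E'
from h import *
o=robot.get_obs(); print(o["position"],o["tool_rot"])
w=cams.camera("wrist"); np.save("w8.npy",w,allow_pickle=True); S=cams.camera("side"); np.save("s8.npy",S,allow_pickle=True)
w7=np.load("w7.npy",allow_pickle=True).item()
for c in(w7,w):
    g=c["pixels"].mean(2).astype(int)
    print([int(g[v,319:328].mean()) for v in range(110,236,4)])
b=w["pixels"][60:260,200:440]; a=S["pixels"][165:285,310:470]
save("s8",np.hstack([cv2.resize(a,(400,333),interpolation=2),cv2.resize(b,(400,333),interpolation=2)]))
E
```

```text
[ 0.53718322 -0.29559291  0.18569728] [ 0.69747065  0.71130996 -0.01586044 -0.08556453]
[217, 216, 210, 208, 151, 120, 112, 115, 130, 131, 131, 86, 86, 86, 85, 129, 179, 130, 92, 93, 94, 93, 92, 91, 92, 86, 79, 80, 77, 75, 74, 64]
[210, 208, 186, 130, 130, 129, 178, 161, 85, 140, 138, 131, 147, 178, 177, 176, 145, 91, 95, 94, 97, 97, 95, 88, 83, 84, 81, 80, 77, 76, 68, 64]
```

View pics/s8.png

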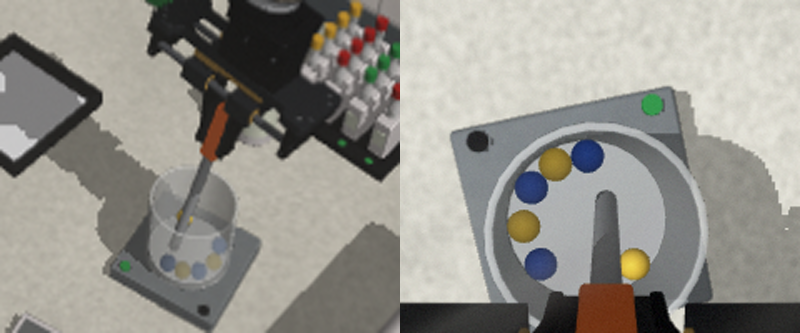

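```bash
cat >> h.py <<'E'
def tipfrom(w,o,u,v):
    "tip on the ray at 155 mm from the grasp point"
    R=Rotation.from_quat(o["tool_rot"]).as_matrix(); g=o["position"]+R@[0,0,.003]
    e,d=ray(w,u,v); d=d/np.linalg.norm(d); b=d@(e-g); q=b*b-((e-g)@(e-g)-.155**2)
    if q<0: t=-b
    else: t=-b+np.sqrt(q)
    p=e+d*t; return p,p-o["position"],R.T@(p-o["position"]),q
E
python3 - <<'E'
from h import *
w=np.load("w8.npy",allow_pickle=True).item(); o=robot.get_obs()
for v in(176,178): print(*[np.round(x,4) for x in tipfrom(w,o,323.5,v)])
S=np.load("s8.npy",allow_pickle=True).item(); print(cross(ray(w,323.5,177),ray(S,310+.4*178,165+.36*246)))
E
```

```text
[ 0.4977 -0.2803  0.0335] [-0.0402  0.0138 -0.1522] [-0.0012 -0.0179  0.157 ] 0.0219
[ 0.4995 -0.2803  0.0331] [-0.0383  0.0139 -0.1526] [-0.0012 -0.016   0.1572] 0.022
(array([ 0.50010861, -0.28365239,  0.03732384]), np.float64(0.00677354598897203))
```

Emit:
carry_out([
  [[-0.2, -0.7, 0], 0, 1],
  [[0.3, -1.0, 0], 0, 1],
  [[0.9, -0.6, 0], 0, 1],
  [[1.0, 0, 0], 0, 1],
  [[0.9, 0.6, 0], 0, 1],
  [[0.3, 1.0, 0], 0, 1],
  [[-0.3, 1.0, 0], 0, 1],
  [[-0.9, 0.6, 0], 0, 1],
  [[-1.0, 0, 0], 0, 1],
  [[-0.9, -0.6, 0], 0, 1],
])

```text
time: 16.5
position: [0.5283, -0.2994, 0.1847]
tool_rot: [0.697, 0.71, -0.025, -0.098]
ft_force: [0.9, -0.1, 5.1]
grip_width: 0.0174
```

```bash
cat > t.py <<'E'
from h import *
o=robot.get_obs(); w=cams.camera("wrist"); g=w["pixels"].mean(2).astype(int)
print(np.round(o["position"],4),np.round(o["tool_rot"],3),[int(g[v,320:327].mean()) for v in range(160,200,2)])
R=Rotation.from_quat(o["tool_rot"]).as_matrix(); print("model tip rel beaker",np.round(o["position"]+R@[-.0012,-.017,.157]-[.514,-.288,0],4))
E
python3 t.py
```

```text
[ 0.5283 -0.2994  0.1847] [ 0.697  0.71  -0.025 -0.098] [123, 116, 102, 85, 86, 89, 98, 108, 72, 78, 88, 95, 97, 96, 94, 96, 95, 95, 96, 95]
model tip rel beaker [-0.0296  0.0028  0.0337]
```

Emit:
carry_out([
  [[0, 0, 0.8], 0, 1],
  [[1.2, -0.1, 0], 0, 1],
  [[1.2, -0.1, 0], 0, 1],
  [[1.2, -0.1, 0], 0, 1],
  [[1.2, 0, 0], 0, 1],
  [[0, 0, 0], 0, 1],
])

```text
time: 17.15
position: [0.5737, -0.306, 0.1884]
tool_rot: [0.698, 0.708, -0.029, -0.103]
ft_force: [0.5, 0.1, -1.0]
grip_width: 0.0175
```

```bash
sed -i 's/-.017,.157/-.0175,.164/' t.py; python3 t.py
```

```text
[ 0.5737 -0.306   0.1884] [ 0.698  0.708 -0.029 -0.103] [179, 178, 178, 179, 178, 178, 178, 163, 78, 86, 93, 98, 98, 99, 99, 99, 99, 101, 99, 98]
model tip rel beaker [ 0.0119 -0.0027  0.0313]
```

Emit:
carry_out([
  [[1.0, 0.3, 0.4], 0, 1],
  [[-0.4, 1.3, 0], 0, 1],
  [[-1.1, 0.8, 0], 0, 1],
  [[-1.4, 0, 0], 0, 1],
  [[-1.1, -0.8, 0], 0, 1],
  [[-0.4, -1.3, 0], 0, 1],
  [[0.4, -1.3, 0], 0, 1],
  [[1.1, -0.8, 0], 0, 1],
  [[1.4, 0, 0], 0, 1],
  [[1.1, 0.8, 0], 0, 1],
])

```text
time: 18.2
position: [0.5727, -0.3222, 0.1914]
tool_rot: [0.699, 0.706, -0.034, -0.11]
ft_force: [-0.5, 1.2, -1.2]
grip_width: 0.0175
```

```bash
python3 t.py
```

```text
[ 0.5727 -0.3222  0.1914] [ 0.699  0.706 -0.034 -0.11 ] [175, 174, 174, 175, 174, 175, 175, 121, 78, 77, 80, 80, 84, 88, 99, 98, 97, 97, 98, 97]
model tip rel beaker [ 0.0083 -0.0184  0.0352]
```

Emit:
carry_out([
  [[1.0, 0.6, 0], 0, 1],
  [[0.5, 1.3, 0], 0, 1],
  [[-0.3, 1.4, 0], 0, 1],
  [[-1.1, 0.9, 0], 0, 1],
  [[-1.4, 0, 0], 0, 1],
  [[-1.1, -0.8, 0], 0, 1],
  [[-0.5, -1.3, 0], 0, 1],
  [[0.4, -1.4, 0], 0, 1],
  [[1.1, -0.8, 0], 0, 1],
  [[1.4, 0, 0], 0, 1],
])

```text
time: 19.25
position: [0.568, -0.3279, 0.1922]
tool_rot: [0.698, 0.707, -0.042, -0.109]
ft_force: [-0.2, -1.4, -1.9]
grip_width: 0.0177
```

```bash
python3 t.py
```

```text
[ 0.568  -0.3279  0.1922] [ 0.698  0.707 -0.042 -0.109] [174, 175, 173, 174, 175, 175, 85, 77, 79, 78, 78, 82, 83, 91, 99, 100, 99, 100, 99, 98]
model tip rel beaker [ 0.0019 -0.0262  0.0363]
```

Emit:
carry_out([
  [[1.1, 0.7, 0], 0, 1],
  [[0.9, 1.5, 0], 0, 1],
  [[-0.2, 1.6, 0], 0, 1],
  [[-1.0, 1.1, 0], 0, 1],
  [[-1.4, 0.2, 0], 0, 1],
  [[-1.2, -0.8, 0], 0, 1],
  [[-0.5, -1.3, 0], 0, 1],
  [[0.4, -1.4, 0], 0, 1],
  [[1.1, -0.8, 0], 0, 1],
  [[1.4, 0, 0], 0, 1],
])

```text
time: 20.3
position: [0.5694, -0.3273, 0.1905]
tool_rot: [0.699, 0.704, -0.047, -0.115]
ft_force: [-1.1, 2.1, -2.2]
grip_width: 0.0178
```

```bash
python3 t.py; python3 - <<'E'
from h import *
S=cams.camera("side"); np.save("s9.npy",S,allow_pickle=True)
w=cams.camera("wrist"); np.save("w9.npy",w,allow_pickle=True)
a=S["pixels"][165:285,310:470]; b=w["pixels"][60:260,200:440]
save("s9",np.hstack([cv2.resize(a,(400,333),interpolation=2),cv2.resize(b,(400,333),interpolation=2)]))
h=cv2.cvtColor(w["pixels"],cv2.COLOR_RGB2HSV)
for n,m in(("Y",(h[...,0]>18)&(h[...,0]<30)&(h[...,1]>130)),("B",(h[...,0]>105)&(h[...,0]<125)&(h[...,1]>120)&(h[...,2]>50))):
    m[:60]=0;m[260:]=0;m[:,:220]=0;m[:,430:]=0
    for p in big(m,4):
        if len(p)>40: u=p.mean(0); q=onz(w,*u,.034)[:2]; print(n,len(p),u.round(),q.round(3),np.linalg.norm(q-[.514,-.288]).round(3))
E
```

```text
[ 0.5694 -0.3273  0.1905] [ 0.699  0.704 -0.047 -0.115] [161, 174, 175, 175, 175, 121, 77, 77, 78, 79, 80, 85, 88, 95, 99, 100, 100, 101, 100, 100]
model tip rel beaker [ 0.0009 -0.0253  0.0355]
Y 269 [312. 153.] [ 0.497 -0.322] 0.038
Y 263 [381. 176.] [ 0.518 -0.256] 0.033
Y 160 [311. 189.] [ 0.531 -0.323] 0.039
B 271 [325. 139.] [ 0.484 -0.309] 0.037
B 250 [308. 171.] [ 0.514 -0.326] 0.038
```

Three clean turns are done, and every bead I can locate is on the floor. I'll centre the tip and lift out.

Emit:
carry_out([
  [[0, 1.2, 0], 0, 1],
  [[0, 1.0, 0], 0, 1],
  [[0, 0, 1], 0, 1],
  [[0, 0, 2], 0, 1],
  [[0, 0, 3], 0, 1],
  [[0, 0, 3], 0, 1],
  [[0, 0, 3], 0, 1],
  [[0, 0, 2], 0, 1],
  [[0, 0, 0], 0, 1],
])

```text
time: 21.35
position: [0.5702, -0.304, 0.3401]
tool_rot: [0.698, 0.707, -0.049, -0.107]
ft_force: [0.5, -0.1, -0.3]
grip_width: 0.018
```

```bash
python3 t.py
```

```text
[ 0.5702 -0.304   0.3401] [ 0.698  0.707 -0.049 -0.107] [187, 187, 188, 187, 188, 144, 106, 106, 107, 108, 107, 107, 107, 108, 106, 108, 108, 107, 108, 108]
model tip rel beaker [ 0.0031 -0.0045  0.1844]
```

Emit:
carry_out([
  [[0.8, 3.5, 0], 0, 1],
  [[0.9, 4.5, 0], 0, 1],
  [[0.9, 4.7, 0], 0, 1],
  [[0.9, 4.7, 0], 0, 1],
  [[0.9, 4.7, 0], 0, 1],
  [[0.9, 4.7, 0], 0, 1],
  [[0.9, 3.5, 0], 0, 1],
  [[0.5, 2.0, 0], 0, 1],
  [[0, 0, 0], 0, 1],
  [[0, 0, 0], 0, 1],
])

```text
time: 22.4
position: [0.63, 0.0313, 0.3234]
tool_rot: [0.698, 0.705, -0.056, -0.116]
ft_force: [0.2, -0.5, -0.5]
grip_width: 0.0176
```

```bash
sed -i 's/$/ /' t.py; cat >> t.py <<'E'
print("tip rel tray",np.round(o["position"]+R@[-.0012,-.0175,.164]-[.533,.031,0],4),"tool tilt",np.degrees(np.arccos(-R[2,2])))
E
python3 t.py
```

```text
[0.63   0.0313 0.3234] [ 0.698  0.705 -0.056 -0.116] [230, 230, 231, 230, 231, 164, 103, 102, 102, 103, 103, 105, 106, 107, 107, 108, 107, 107, 110, 109]
model tip rel beaker [0.0596 0.3314 0.1689]
tip rel tray [0.0406 0.0124 0.1689] tool tilt 14.742066369969649
```

Emit:
carry_out([
  [[0, 0, -3.5], 0, 1],
  [[0, 0, -4], 0, 1],
  [[0, 0, -4], 0, 1],
  [[0, 0, -2.5], 0, 1],
  [[0, 0, -0.7], 0, 1],
  [[0, 0, 0], 0, 1],
  [[0, 0, 0], 0, 1],
], squeeze=25)

```text
time: 23.15
position: [0.6294, 0.0197, 0.173]
tool_rot: [0.703, 0.7, -0.055, -0.113]
ft_force: [-0.1, 0.6, 0.2]
grip_width: 0.018
```

```bash
python3 t.py
```

```text
[0.6294 0.0197 0.173 ] [ 0.703  0.7   -0.055 -0.113] [233, 233, 233, 233, 233, 167, 103, 105, 104, 105, 105, 106, 109, 108, 110, 110, 111, 109, 109, 110]
model tip rel beaker [0.0598 0.3199 0.0182]
tip rel tray [0.0408 0.0009 0.0182] tool tilt 14.441738506590783
```

Emit:
carry_out([
  [[0, 0, -0.6], 0, 1],
  [[1, 0, 0], 0, 1],
  [[1, 0, 0], 0, 1],
  [[1, 0, 0], 0, 1],
  [[1, 0, -0.2], 0, 1],
  [[1, 0, -0.3], 0, 1],
  [[1, 0, -0.4], 0, 1],
  [[1, 0, -0.4], 0, 1],
])

```text
time: 24.0
position: [0.698, 0.02, 0.1593]
tool_rot: [0.702, 0.701, -0.059, -0.116]
ft_force: [-3.8, 0.1, -1.6]
grip_width: 0.0179
```

```bash
python3 t.py
```

```text
[0.698  0.02   0.1593] [ 0.702  0.701 -0.059 -0.116] [106, 107, 107, 106, 106, 106, 106, 107, 106, 106, 108, 106, 108, 109, 110, 110, 111, 110, 111, 110]
model tip rel beaker [0.1267 0.3198 0.005 ]
tip rel tray [0.1077 0.0008 0.005 ] tool tilt 14.97379937826184
```

Emit:
carry_out([
  [[1, 0, -0.6], 0, 1],
  [[1, 0, -0.7], 0, 1],
  [[1, 0, -0.8], 0, 1],
  [[0.8, 0, -0.8], 0, 1],
  [[0, 0, 0], 0, 1],
])

```text
time: 24.55
position: [0.741, 0.021, 0.13]
tool_rot: [0.702, 0.701, -0.057, -0.115]
ft_force: [-0.3, -0.3, 0.9]
grip_width: 0.0182
```

```bash
python3 - <<'E'
from h import *
o=robot.get_obs();print(o["position"],o["ft_force"])
S=cams.camera("side"); w=cams.camera("wrist"); np.save("sA.npy",S,allow_pickle=True); np.save("wA.npy",w,allow_pickle=True)
a=S["pixels"][110:230,270:430]; save("sA",np.hstack([cv2.resize(a,(400,300),interpolation=2),cv2.resize(w["pixels"],(400,300))]))
g=w["pixels"].mean(2).astype(int); print([int(g[v,320:327].mean()) for v in range(80,200,4)])
E
```

```text
[0.74096775 0.02097149 0.13001783] [-0.25970234 -0.33618042  0.88524194]
[125, 125, 124, 124, 124, 123, 125, 124, 123, 124, 122, 122, 122, 122, 123, 122, 123, 122, 124, 123, 124, 124, 123, 123, 123, 125, 127, 126, 127, 128]
```

View pics/sA.png

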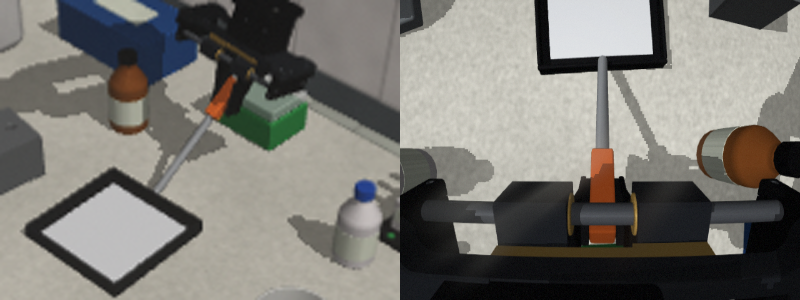

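The rod now leans clearly, with its tip at the tray's far rim, at wrist (323,77). I'll measure the lean, then grip harder and lift.

```bash
python3 - <<'E'
from h import *
w=np.load("wA.npy",allow_pickle=True).item(); o=robot.get_obs()
for v in(75,79):
    p,d,r,q=tipfrom(w,o,323,v); print(p.round(4),d.round(4),r.round(4),round(q,4),"lean",np.degrees(np.arctan2(np.hypot(*d[:2]),-d[2])))
S=np.load("sA.npy",allow_pickle=True).item(); print(cross(ray(w,323,77),ray(S,270+.4*156,110+.4*191)))
E
```

```text
[0.6142 0.0301 0.038 ] [-0.1266  0.0093 -0.0928] [ 0.0003 -0.1006  0.1209] 0.0163 lean 53.822887073556274
[0.6163 0.0303 0.0353] [-0.1246  0.0095 -0.0956] [ 0.0003 -0.0979  0.1232] 0.0166 lean 52.570142178114736
(array([0.61275183, 0.0301385 , 0.02798072]), np.float64(0.001990601013147032))
```

Emit:
carry_out([
  [[0, 0, 0], 0, 1],
  [[0, 0, 0], 0, 1],
  [[0, 0, 1], 0, 1],
  [[0, 0, 2], 0, 1],
  [[0, 0, 3], 0, 1],
  [[0, 0, 3], 0, 1],
  [[0, 0, 3], 0, 1],
  [[0, 0, 3], 0, 1],
  [[0, 0, 0], 0, 1],
], squeeze=55)

```text
time: 25.55
position: [0.7406, 0.0204, 0.2917]
tool_rot: [0.702, 0.701, -0.054, -0.111]
ft_force: [0.5, -0.5, -0.4]
grip_width: 0.0177
```

Emit:
carry_out([
  [[-1.5, 0, 0], 0, 1],
  [[-2, 0, 0], 0, 1],
  [[-2, 0, 0], 0, 1],
  [[-1.5, 0, 0], 0, 1],
  [[-0.8, 0, 0], 0, 1],
  [[0, 0, 0], 0, 1],
  [[0, 0, 0], 0, 1],
  [[0, 0, 0], 0, 1],
])

```text
time: 26.35
position: [0.6598, 0.0203, 0.2907]
tool_rot: [0.703, 0.701, -0.052, -0.109]
ft_force: [-0.7, 0.1, -1.2]
grip_width: 0.0176
```

```bash
python3 - <<'E'
from h import *
o=robot.get_obs();print(o["position"],o["tool_rot"].round(3),o["ft_force"].round(2),o["joint_velocities"].round(3),o["grip_width"])
w=cams.camera("wrist"); S=cams.camera("side"); np.save("wB.npy",w,allow_pickle=True); np.save("sB.npy",S,allow_pickle=True)
R=Rotation.from_quat(o["tool_rot"]).as_matrix(); t=o["position"]+R@[.0003,-.1035,.127]; print("model tip",t, "dist tray",np.hypot(*(t[:2]-[.533,.031])))
print(proj(w,t),proj(S,t))
g=w["pixels"].mean(2).astype(int); print([int(g[v,319:327].mean()) for v in range(60,110,2)])
u,v=map(int,proj(S,t)); gs=S["pixels"].mean(2).astype(int); print(gs[v-8:v+12:2,u-16:u+17:2])
E
```

```text
[0.65976664 0.02026156 0.29069092] [ 0.703  0.701 -0.052 -0.109] [-0.66  0.15 -1.16] [-0.002  0.007 -0.009  0.001 -0.006  0.   ] 0.017562200797467686
model tip [0.53018213 0.02992097 0.19091171] dist tray 0.003017397000639575
(np.float64(323.09413352784975), np.float64(72.16528354684402)) (np.float64(312.862185520259), np.float64(157.9110854290066))
[5, 9, 21, 21, 20, 177, 231, 184, 135, 133, 134, 133, 133, 133, 133, 133, 133, 132, 132, 132, 132, 132, 132, 133, 133]
[[ 99  99  99  99  99 101  98 116 115  86  50  57 137 120  60  94 138]
 [101  99  99  99  98 101  99  98 100  91 100 123 130 105 103 151 140]
 [101 102 100  99  99  99 100  99  98  91 108 138  94 111 108 151 141]
 [ 99 103 102  99 101 102 102 100  98  89 139 109 106 111 109 151 143]
 [102 101  99 100 101 102 102 100  85 129 125  98 108 111 108 151 125]
 [102 102 101 102 102 101 101  99  99 130  81 104 109 111 108 118  55]
 [100 101 101 103 102 103 101 101 101  96  49  54  61  64  64  58 148]
 [108 100  99 101  99 100 102 100 101 103  96  80  61  64  98 156 165]
 [156  99 101 104 102 101 101 101  99  99 100 157 165 162 164 162 167]
 [110 101 150 162 106 101  99 100 148 165 162 161 161 163 167 164 165]]
```

Emit:
carry_out([
  [[0, 0, -0.8], 0, 1],
  [[0, 0, -0.7], 0, 1],
  [[0, 0, 0], 0, 1],
  [[0, 0, 0], 0, 1],
  [[0, 0, 0], 0, 1],
  [[0, 0, 0], 0, 1],
  [[0, 0, 0], 0, 1],
])

```text
time: 27.15
position: [0.6607, 0.0202, 0.2728]
tool_rot: [0.702, 0.701, -0.053, -0.11]
ft_force: [0.6, -0.1, -0.3]
grip_width: 0.0175
```

```bash
python3 - <<'E'
from h import *
T=cams.camera("top"); w=cams.camera("wrist"); o=robot.get_obs()
print(o["position"],o["tool_rot"].round(3),o["joint_velocities"].round(3),o["ft_force"].round(2),o["grip_width"])
g=w["pixels"].mean(2).astype(int); print([int(g[v,319:327].mean()) for v in range(60,90,2)])
h=cv2.cvtColor(T["pixels"],cv2.COLOR_RGB2HSV)
m=np.zeros(h.shape[:2],bool); r=(slice(150,205),slice(365,425))
for n,k in(("Y",(h[...,0]>14)&(h[...,0]<32)&(h[...,1]>120)),("B",(h[...,0]>105)&(h[...,0]<125)&(h[...,1]>120))):
    m[:]=0; m[r]=k[r]
    for p in big(m,4):
        if len(p)>10: q=onz(T,*p.mean(0),.034)[:2]; print(n,len(p),q.round(3),np.linalg.norm(q-[.514,-.288]).round(3))
T0=np.load("top0.npy",allow_pickle=True).item()["pixels"].astype(int)
for n,(u,v) in(("reag",(367,99)),("amb",(220,108)),("timer",(379,247))): print(n,np.abs(T["pixels"][v-14:v+14,u-14:u+14].astype(int)-T0[v-14:v+14,u-14:u+14]).mean().round(1))
E
```

```text
[0.66072698 0.02013404 0.27289664] [ 0.702  0.701 -0.053 -0.109] [ 0.001  0.001  0.002 -0.001  0.001 -0.   ] [-0.5  -0.16 -0.61] 0.017660757339441856
[19, 20, 109, 230, 230, 230, 230, 181, 133, 132, 130, 131, 131, 132, 130]
Y 26 [ 0.498 -0.321] 0.037
Y 25 [ 0.533 -0.32 ] 0.038
Y 14 [ 0.519 -0.258] 0.03
B 24 [ 0.546 -0.307] 0.038
B 23 [ 0.485 -0.308] 0.035
B 22 [ 0.515 -0.325] 0.037
reag 32.0
amb 28.6
timer 38.7
```

```bash
python3 - <<'E'
from h import *
S0=np.load("side0.npy",allow_pickle=True).item()["pixels"];T0=np.load("top0.npy",allow_pickle=True).item()["pixels"]
S=cams.camera("side")["pixels"];T=cams.camera("top")["pixels"]
def loc(I0,I,u,v,r=11,R=18):
    t=I0[v-r:v+r,u-r:u+r]; s=I[v-R:v+R,u-R:u+R]; m=cv2.matchTemplate(s,t,cv2.TM_CCOEFF_NORMED); _,a,_,l=cv2.minMaxLoc(m); return round(a,2),(l[0]-(R-r),l[1]-(R-r))
for n,a,b in(("reag",(367,100),(414,200)),("amb",(220,108),(322,148)),("timer",(379,247),(322,292))): print(n,"top",loc(T0,T,*a),"side",loc(S0,S,*b))
print(T0[200:300,300:350].mean(),T[200:300,300:350].mean(),T0[247,379],T[247,379])
E
```

```text
reag top (1.0, (0, 0)) side (1.0, (0, 0))
amb top (0.84, (0, 0)) side (0.79, (0, 0))
timer top (1.0, (0, 0)) side (1.0, (0, 0))
141.6432 186.5356 [125 122 122] [170 165 166]
```

The bystanders haven't moved: the template shift is zero in both views, and the image difference was only brightness (amber is partly shadowed). I'll hand in.

```bash
python3 -c "
from rig import robot
print(robot.hand_in())"
```

```text
the job is handed in; nothing more can be done
None
```

The rod is held for inspection over the tray and the job is handed in at about 27 s of the 72 s allowed. No verdict was reported, so the result rests on my own checks.

**What I did**
- I drew the rod out of the holder and stirred the beads with it in the beaker.
- The early turns were poor. The grip was a few millimetres further up the handle than I assumed, so the tip was rubbing the beaker floor and the tool tilted by about 12°.
- After raising the rod I made three clean turns at roughly 20–25 mm radius, with the tip about 10 mm above the floor.
- I made the lean by swinging the rod in the fingers against the tray's far rim, then gripped it at 55 N and lifted it.

**Last checks**
- **Rod:** it leans about 52° with the handle uppermost. The tip is about 17 cm above the table and within about 5 mm of the tray's centre. Joint speeds and outside forces were close to zero, and it touched nothing.
- **Beads:** all six are in the beaker on the floor, 30–38 mm from the centre. All have moved about 15 mm or more, assuming they kept their order round the ring.
- **Bystanders:** neither bottle nor the timer shows any shift in two camera views. The amber bottle matched less closely (0.8), probably from shadow.

**Disagreements**
- A simple picture difference flagged all three bystanders, but the whole scene had become brighter and template matching showed no movement.
- While stirring, the tip height from the two cameras (up to 47 mm, and once a poor reading of 75 mm) was higher than the arm's pose implied (about 35 mm). I trusted the pose and the force readings.

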